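# Wind the turnbuckle of the force-check bed up to the dial's set marker

### The arm

A 6-joint arm with a two-finger parallel gripper is mounted at the origin on the work surface. World frame = base frame: x ahead of the robot, y to its left, z up, the work surface at z = 0. Lengths are in m, angles in rad, forces in N, time in s.
With the tool pointing down it reaches from about 0.35 to 0.975 m from the base axis. Payload 4.9 kg.
Tool frame: the origin (TCP) lies between the finger pads; the fingertips stand 22 mm ahead of it and the grasp point (between the pads) lies 3 mm ahead of it; z points along the fingers, y is the line along which they close (so a half turn about z gives the same grasp; the last joint's range is limited). The gripper opens to 85 mm and grips with 20 to 120 N. Pads are 22 mm wide; open, the fingers measure 114 mm over their backs; the gripper's body (76 mm by 85 mm) begins 54 mm behind the grasp point. The pads swing forward as they close: fully open they stand 13 mm farther back than shut.
Start: joints at [-1.261, 0.053, 1.613, -0, 1.476, -0.119], TCP at [0.26, -0.568, 0.253] pointing down, gripper open.
Joint ranges: [-3.01, 3.01], [-1.01, 2.22], [0.06, 2.58], [-1.02, 4.17], [0.09, 2.62], [-3.14, 3.14]. Speed limits (rad/s): [2.57, 2.57, 3.14, 3.14, 3.14, 3.14].

### API

Orientations are given as a unit quaternion [w, x, y, z].
In Python, from plant import state, grab_frame, get_calibration, job_done, recognise, regions_of gives the robot as it stands.
- The arm moves only by the tool apply_moves, never from a script. Its argument "targets" is a list of rows, each an object with "translation": the shift along the tool's x, y, z normalised to -1 to 1, where 1 is 100 mm, a list of three; "twist": the turn about the tool's z normalised to -1 to 1, where 1 is 0.1 rad; "hand": the opening, from 0 (shut) to 1 (fully open). A call has 1 to 8 rows; each row shifts and turns the commanded pose from where the row before left it, along the tool's axes as they then stand; what a row does not reach is not made up. A row lasts 1/10 s, in which the tool goes at most 50 mm and 8.59 degrees, less where a joint would pass 70% of its speed; a pose out of reach is approached as far as the arm can. A call with a number of a shift or a turn outside -1 to 1 is refused whole. A call with a gripper value outside its range is refused whole. The fingers move at their own pace and stop on an object; the grip force is fixed at half the most. Time passes only in rows, so rows that do not move let the fingers close. It gives the time, the measured TCP pose, the force, the opening and the grip force at its end, in the units of the state.
- state(): the state, without advancing time (a new reading comes with each control period).
- grab_frame(name): name is "scene" or "top"; returns the picture (384x512x3 uint8, red, green, blue); there is no depth.
- get_calibration(name): a dict with "camera_matrix" (3x3 intrinsics, pixels), "pose" (4x4, takes a point from camera to world coordinates). Camera axes: x right, y up, looking along -z (the intrinsics and any distortion apply to the point x, -y, -z); pixel columns grow to the right and rows downward; lengths in m; the calibration is good to about 2 mm. A picture is of the moment at which its call begins. get_calibration takes no time and is no camera call.
- job_done(): hands the job in; it is judged then, once.
Trained networks look in the newest picture that a camera, given by its name, has taken for a name from the list of things; names that differ only in an ending like _2 or _b are one class to them, and where a whole thing is asked for, a point or a joint stands for the part that bears it (a point fixed in the world has none). Each returns a list of dicts, best first, with "score" (0 to 1); they miss things now and then, are a little off and sometimes report something else, mostly with a low value. They report only what shows in the picture. A call takes as long as a camera call.
- recognise(camera, query): "point" ([x, y, z] in m, in world coordinates, good to about 4 mm: the middle of the surface that is visible of it).
- regions_of(camera, query): "pixels" (384x512 bool, what is visible of it).
The state is a dict: "time": time; "joint_pos": joint angles; "joint_vel": joint speeds; "joint_efforts": joint torques, N m; "tool_pos": TCP position; "tool_rot": TCP orientation; "contact_force": force on the tool from outside, world axes, zero at the start; "ft_torque": the same for the moment, N m; "gripper_width": opening from 0.0 (shut) to 1.0 (fully open); "grasp_force": force on a finger pad.
Only numpy, scipy, OpenCV 4.12 (cv2) and the standard library are available. Lean on these libraries where they do the work, as an engineer would, in place of code of your own. Each camera call takes 0.05 s, during which the arm holds its last target. There are 200 camera calls.

### The job

On the grey check bed the dial force gauge is still slack: wind the turnbuckle so that its two threaded rods draw in, take up the slack and load the gauge until the long thin pointer of its dial stands over the broad set marker. Come up to the marker without running past it, do not shift the marker, and leave the bed standing at that load, let go of, with the other things on the bench left where they are.

Things in the scene. Friction and masses are not known exactly. Their poses are not given: they have to be found in the camera images.
- bed: the grey check bed, a channel 100 mm wide (its x) and 490 mm long (its y), top at 30 mm, fixed; origin under its centre. The pull axis runs along its y, 110 mm above the bench at x = 0: anchor bracket (135 mm tall) at the -y end with a pin at y = -198 mm, then the turnbuckle, then the gauge at the +y end
- buckle_mid (a point): middle of the turnbuckle body, on the pull axis: dark steel, 150 mm long along y, a hexagon boss at each end, a 70 mm window between, spanned by two flat bars (outsides at x = +-16 mm, 18 mm wide in z). Free air round it: 60 mm below to the bed, 38 mm of rod beyond each end. The frame turns and travels with the body; y stays along the bed's y, to the gauge
- buckle_end (a point): middle of the hexagon boss on the gauge side (y = +55 mm of the body; its twin is at -55): 40 mm long, 32 mm across flats, 37 mm across corners, flats 18 mm wide. Two flats look along the frame's +-x, the rest at every 60 degrees. The frame turns with the body; roll at the start -0.5 to 0.4 rad from x level
- eye (a point): middle of the slotted eye of the gauge-side rod, on the pull axis. Turning the body positively about +y (its top rolls towards the bed's +x, away from the robot) draws both rods in, 6 mm a turn each: per rad the body goes 0.95 mm and this eye 1.9 mm towards -y. It takes 0.15 to 0.25 Nm, 8 rad at most; the threads lock, so it stays where it is let go
- pin (a point): middle of the gauge's upright 10 mm pull pin, standing in the slotted eye. At the start there is slack of up to about 3.6 mm between them, different each time; the pointer stays at zero until the eye's far end bears on the pin, then moves about 0.8 rad for each rad of turnbuckle; the spring pulls 10.6 N per rad of the pointer
- gauge: the dial force gauge, an aluminium drum 140 mm across with its glass-covered dial facing up, top 145 mm above the bench, clamped on the bed. Its origin is on the bed's top and x = 0 line; the dial's centre is at y = +190 mm in this frame
- pointer (a joint): angle of the dial's long thin black pointer (2.6 mm wide, reaching 56 mm from the dial's centre), clockwise seen from above, rad: 0 unloaded (it then points to the bed's -x, +y side), 4.71 at full scale
- marker (a joint): angle of the set marker on the same scale, rad (1.5 to 2.6): a broad steel tab, 18 mm wide and 14 mm long, on a narrow arm, 52 mm from the dial's centre, just below the pointer, inside the glass. It stays where it is
- pointer_tip (a point): point on the pointer 52 mm from the dial's centre; its frame turns with the pointer, x outward
- marker_mid (a point): middle of the marker's tab, 52 mm from the dial's centre; its frame turns with the marker: x outward, y across the tab, -y being the direction of rising load
- scissors: a pair of scissors with grey handles, lying open flat; a bystander. Origin near its middle, on the bench
- spanner: a steel open-ended spanner, 170 mm long, lying beside the bed; a bystander. Origin near its middle, on the bench
- weights: a stack of brass slotted weights 44 mm across, 57 mm tall with its stem; a bystander. Origin near its middle, on the bench
- mouse: a black computer mouse, 108 x 60 x 33 mm; a bystander. Origin near its middle, on the bench
- slidebox: a grey box of microscope slides, 100 x 87 x 35 mm; a bystander. Origin near its middle, on the bench
- dish: a glass dish 92 mm across, 16 mm tall; a bystander. Origin near its middle, on the bench
- pen: a white pen 137 mm long, 10 mm thick; a bystander. Origin near its middle, on the bench
- tape: a roll of clear tape 90 mm across, 24 mm tall; a bystander. Origin near its middle, on the bench

How it is judged:
By the outcome, as a careful person would: the job done as asked, in the order asked, and still so for the second after the job is handed in, with the robot touching nothing.
It also fails if it takes over 70 s, if anything falls off the work surface, if the arm or the gripper's body presses on something with over 40 N, if the wrist force passes 120 N, or if a joint passes its speed limit or range.

## Working session

There is one attempt and no reset: what is moved stays moved. The work goes in short steps, Python scripts to look and compute and a tool call to move; the robot and the scene stay as the last step left them, time stands still between calls to the robot, and variables do not carry over. Pictures are saved under pics/ and viewed, at most 10 in all, crops included, and the job is handed in when it is done.

Besides the shell and the picture viewer there is one more tool, called after ">>>" as name(argument=value, ...) on one line, values as JSON. apply_moves: Moves the arm, as the interface text tells. Its arguments: {"type":"object","properties":{"targets":{"type":"array"}},"required":["targets"]}

```bash
ls; mkdir -p pics; python3 - <<'E'
from plant import *
import cv2,numpy as np
s=state();print({k:np.round(v,3) for k,v in s.items()})
for c in ("scene","top"):
    f=grab_frame(c);cv2.imwrite(f"pics/{c}0.png",f[:,:,::-1])
    K=get_calibration(c);print(c,np.round(K["camera_matrix"],1).tolist(),np.round(K["pose"],3).tolist())
    for q in ("bed","buckle_mid","buckle_end","eye","pin","gauge","pointer_tip","marker_mid"):
        print(q,[(np.round(r["point"],3).tolist(),round(r["score"],2)) for r in recognise(c,q)[:3]])
E
```

```text
pics
{'time': np.float64(0.0), 'joint_pos': array([-1.261,  0.053,  1.614, -0.   ,  1.476, -0.119]), 'joint_vel': array([ 0.001,  0.   ,  0.001, -0.   , -0.002, -0.001]), 'joint_efforts': array([ 1.0000e-03, -3.9369e+01, -3.7017e+01,  0.0000e+00,  7.0000e-03,
       -0.0000e+00]), 'tool_pos': array([ 0.26 , -0.568,  0.252]), 'tool_rot': array([-0.001,  0.977,  0.213, -0.   ]), 'contact_force': array([ 0.135,  0.414, -0.446]), 'ft_torque': array([ 0.012, -0.003, -0.043]), 'grasp_force': np.float64(0.0), 'gripper_width': np.float64(1.004)}
scene [[422.5, 0.0, 253.6], [0.0, 422.5, 188.0], [0.0, 0.0, 1.0]] [[0.234, -0.576, 0.783, 1.653], [0.972, 0.121, -0.201, -0.294], [0.021, 0.808, 0.588, 0.963], [0.0, 0.0, 0.0, 1.0]]
bed [([0.614, -0.011, 0.026], 0.59), ([0.599, 0.498, 0.036], 0.28)]
buckle_mid [([0.608, -0.03, 0.112], 0.62)]
buckle_end [([0.607, -0.032, 0.117], 0.76), ([0.388, -0.531, 0.008], 0.34)]
eye [([0.627, 0.093, 0.111], 0.58), ([0.514, 0.083, 0.006], 0.32)]
pin []
gauge [([0.682, 0.209, 0.141], 0.97), ([0.637, 0.133, 0.111], 0.53), ([0.392, -0.532, 0.008], 0.29)]
pointer_tip [([0.513, 0.084, 0.006], 0.68)]
marker_mid []
top [[389.7, 0.0, 256.4], [0.0, 389.7, 192.3], [0.0, 0.0, 1.0]] [[-0.015, 0.996, -0.087, 0.412], [-1.0, -0.015, 0.008, -0.002], [0.007, 0.087, 0.996, 1.327], [0.0, 0.0, 0.0, 1.0]]
bed [([0.59, -0.026, 0.034], 0.73)]
buckle_mid [([0.592, -0.032, 0.124], 0.83), ([0.577, 0.502, 0.03], 0.63)]
buckle_end [([0.593, -0.028, 0.122], 0.55)]
eye [([0.618, 0.093, 0.113], 0.63)]
pin [([0.629, 0.132, 0.111], 0.52)]
gauge [([0.647, 0.214, 0.145], 0.95)]
pointer_tip []
marker_mid []
```

View pics/scene0.png

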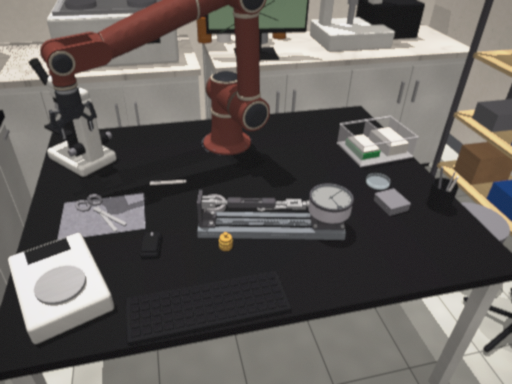

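View pics/top0.png

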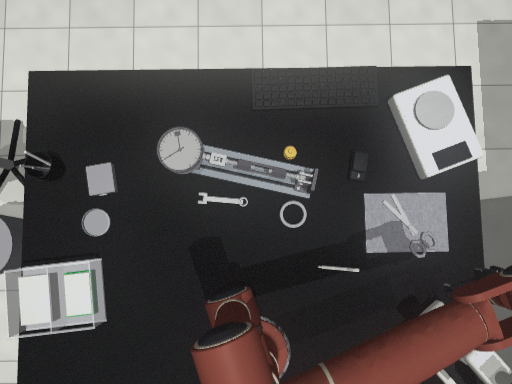

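The scene view shows the bed at (200–345, 190–235) with the dial at (330,200). In the top view the dial is at (180,150) and the anchor end near (310,183). The spanner and tape lie on the robot side of the bed. Next I'll zoom in on both views.

```bash
cat > h.py <<'E'
from plant import *
import cv2,numpy as np
def ray(c,uv):
    C=get_calibration(c);K,P=np.array(C["camera_matrix"]),np.array(C["pose"])
    d=np.linalg.solve(K,[uv[0],uv[1],1]);d=P[:3,:3]@[d[0],-d[1],-d[2]]
    return P[:3,3],d
def atz(c,uv,z):
    o,d=ray(c,uv);return o+d*(z-o[2])/d[2]
def proj(c,p):
    C=get_calibration(c);K,P=np.array(C["camera_matrix"]),np.array(C["pose"])
    q=P[:3,:3].T@(np.array(p)-P[:3,3]);q=K@[q[0],-q[1],-q[2]];return q[:2]/q[2]
def tri(a,b):
    (o1,d1),(o2,d2)=ray("scene",a),ray("top",b)
    A=np.stack([d1,-d2],1);t=np.linalg.lstsq(A,o2-o1,rcond=None)[0]
    p,q=o1+d1*t[0],o2+d2*t[1];return (p+q)/2,np.linalg.norm(p-q)
E
python3 - <<'E'
from h import *
t=cv2.imread("pics/top0.png")[115:205,150:330];s=cv2.imread("pics/scene0.png")[180:245,190:360]
t=cv2.resize(t,(720,360),interpolation=cv2.INTER_CUBIC);s=cv2.resize(s,(620,237),interpolation=cv2.INTER_CUBIC)
o=np.zeros((600,720,3),np.uint8);o[:360]=t;o[362:599,:620]=s;cv2.imwrite("pics/z0.png",o)
for c in("scene","top"):
  for q in("gauge","buckle_mid","pointer","marker","bed","pin","eye"):
    for r in regions_of(c,q)[:2]:
        m=r["pixels"];y,x=np.nonzero(m)
        if len(x): print(c,q,round(r["score"],2),len(x),x.mean().round(1),y.mean().round(1),x.min(),x.max(),y.min(),y.max())
E
```

```text
scene gauge 0.8 1781 328.3 206.8 294 352 184 230
scene buckle_mid 0.76 476 251.5 203.2 227 275 198 210
scene bed 0.83 4005 257.3 221.2 197 344 192 239
scene bed 0.21 454 249.9 202.9 227 275 198 208
scene pin 0.61 46 301.8 204.8 294 306 201 209
scene eye 0.43 170 290.3 204.0 276 301 200 208
scene eye 0.29 328 377.6 181.5 366 390 174 189
top gauge 0.64 1776 181.0 150.8 157 218 128 174
top gauge 0.56 3526 258.6 172.4 193 317 146 198
top buckle_mid 0.58 348 261.1 169.0 237 286 160 178
top buckle_mid 0.23 878 101.3 179.3 86 117 163 195
top marker 0.42 544 358.4 165.5 349 368 150 181
top bed 0.69 3422 259.2 172.5 195 317 146 199
top bed 0.6 274 221.7 200.0 198 246 193 206
top pin 0.53 45 212.7 158.4 206 220 155 161
top eye 0.61 272 222.5 160.3 209 254 153 168
```

View pics/z0.png

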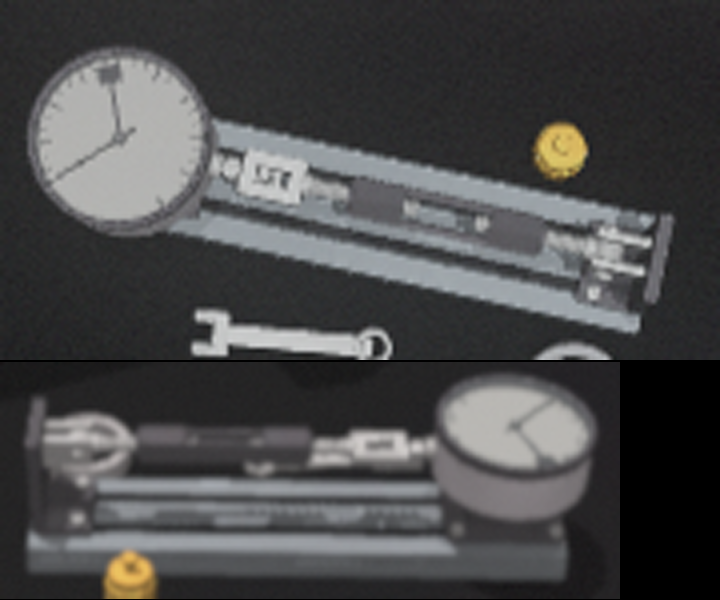

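The zoom gives these top-view pixels:
- Dial centre: about (180,149)
- Marker tab: (177.3,133.5)
- Pointer tip: (161.8,161)
- Turnbuckle: from (237.5,162.5) to (287,173.8)

The tool can only point down, so I'll turn the body by pushing its window bars with the shut fingertips.

```bash
cat >> h.py <<'E'
def wrap(a): return (a+np.pi)%(2*np.pi)-np.pi
E
python3 - <<'E'
from h import *
print("dial",tri((331.2,197.8),(180,149)))
D=atz("top",(180,149),.143);print("D",D)
e1=atz("top",(237.5,162.5),.11);e2=atz("top",(287,173.8),.11);print("buckle ends",e1,e2,np.linalg.norm(e1-e2))
print("buckle mid tri",tri((251.5,203.2),(261.1,169)))
an=np.degrees(np.arctan2(*(D-(e1+e2)/2)[[1,0]]));print("axis deg from ends->dial",an, "ends",np.degrees(np.arctan2(*(e1-e2)[[1,0]])))
for n,p in(("ptr",(161.8,161)),("mark",(177.3,133.5))):
    v=atz("top",p,.143)-D;print(n,np.hypot(*v[:2]),np.degrees(np.arctan2(v[1],v[0])))
print(state()["time"])
for r in ("bed",):
    m=max(regions_of("top",r),key=lambda r:r["score"])["pixels"].astype(np.uint8)
    print(cv2.minAreaRect(np.argwhere(m)[:,::-1].astype(np.float32)))
E
```

```text
dial (array([0.65436552, 0.22341487, 0.13475848]), np.float64(0.001415667686149042))
D [0.65245268 0.22117046 0.143     ]
buckle ends [0.6134437  0.04616157 0.11      ] [ 0.57525809 -0.10928914  0.11      ] 0.16007206167879748
buckle mid tri (array([ 0.59241547, -0.02752518,  0.10590037]), np.float64(0.0010722924659478429))
axis deg from ends->dial 77.05306900259842 ends 76.19886702201744
ptr 0.06658050378301912 123.27224524168273
mark 0.04934113572116194 9.810877150561172
1.6
((256.64483642578125, 171.60836791992188), (120.322998046875, 32.214576721191406), 13.172553062438965)
```

>>> apply_moves(targets=[{"translation": [0, 0, 0], "twist": 0.94, "hand": 0}, {"translation": [0, 0, 0], "twist": 0.94, "hand": 0}, {"translation": [0, 0, 0], "twist": 0.94, "hand": 0}, {"translation": [0, 0, 0], "twist": 0.94, "hand": 0}, {"translation": [0, 0, 0], "twist": 0.94, "hand": 0}, {"translation": [0, 0, 0], "twist": 0.94, "hand": 0}, {"translation": [0, 0, 0], "twist": 0.94, "hand": 0}])

```text
time: 2.35
tool_pos: [0.2598, -0.5684, 0.2533]
tool_rot: [-0.0, 0.993, -0.116, 0.0]
contact_force: [-0.0, 0.2, -0.6]
gripper_width: 0.0
grasp_force: 0.0
```

```bash
cat >> h.py <<'E'
from scipy.spatial.transform import Rotation as R
A=np.radians(77);V=np.array([np.cos(A),np.sin(A),0]);U=np.array([V[1],-V[0],0]);B=np.array([.5935,-.030,.110])
def bedpos():
    s=state();t=s["tool_pos"]+np.array([0,0,-.022])-B
    return np.array([t@U,t@V,t[2]])*1000
def rel(x,y,z):
    s=state();q=s["tool_rot"];Rm=R.from_quat([q[1],q[2],q[3],q[0]]).as_matrix()
    t=B+U*x/1e3+V*y/1e3+np.array([0,0,z/1e3+.022])
    return np.round(Rm.T@(t-s["tool_pos"])*10,3),np.round(Rm[:,:2].T,3).tolist()
E
python3 -c "
from h import *
print(bedpos(),rel(18,0,60),state()['time'],state()['contact_force'],state()['gripper_width'])"
```

```text
[-203.9875789  -599.66077191  121.3049729 ] (array([ 2.182, -6.01 ,  0.613]), [[0.973, -0.231, -0.0], [-0.231, -0.973, -0.0]]) 2.35 [-0.00302568  0.22159458 -0.55429159] 0.0004683297139196638
```

>>> apply_moves(targets=[{"translation": [0.16, -0.43, 0], "twist": 0, "hand": 0}, {"translation": [0.16, -0.43, 0], "twist": 0, "hand": 0}, {"translation": [0.16, -0.43, 0], "twist": 0, "hand": 0}, {"translation": [0.16, -0.43, 0], "twist": 0, "hand": 0}, {"translation": [0.16, -0.43, 0], "twist": 0, "hand": 0}, {"translation": [0.16, -0.43, 0], "twist": 0, "hand": 0}, {"translation": [0.16, -0.43, 0], "twist": 0, "hand": 0}, {"translation": [0.16, -0.43, 0], "twist": 0, "hand": 0}])

```text
time: 3.15
tool_pos: [0.4634, -0.2608, 0.2536]
tool_rot: [0.0, 0.993, -0.114, 0.0]
contact_force: [0.2, 0.4, -0.4]
gripper_width: 0.001
grasp_force: 0.0
```

>>> apply_moves(targets=[{"translation": [0.15, -0.43, 0.05], "twist": 0, "hand": 0}, {"translation": [0.15, -0.43, 0.05], "twist": 0, "hand": 0}, {"translation": [0.15, -0.43, 0.05], "twist": 0, "hand": 0}, {"translation": [0.15, -0.43, 0.05], "twist": 0, "hand": 0}, {"translation": [0.15, -0.43, 0.05], "twist": 0, "hand": 0}, {"translation": [0.15, -0.4, 0.05], "twist": 0, "hand": 0}, {"translation": [0, 0, 0], "twist": 0, "hand": 0}])

```text
time: 3.85
tool_pos: [0.6095, -0.0305, 0.2223]
tool_rot: [-0.001, 0.994, -0.112, -0.0]
contact_force: [-0.3, -1.2, 0.2]
gripper_width: 0.0
grasp_force: 0.0
```

```bash
python3 -c "
from h import *
print(bedpos(),rel(18,0,25),state()['time'],state()['contact_force'],state()['gripper_width'])"
```

```text
[15.71085848  3.12282503 90.25700193] (array([0.024, 0.032, 0.652]), [[0.975, -0.222, -0.001], [-0.222, -0.975, -0.001]]) 3.85 [-0.27749621 -1.24371754  0.23115882] 0.00026624247854114706
```

>>> apply_moves(targets=[{"translation": [0.02, 0.03, 0.3], "twist": 0, "hand": 0}, {"translation": [0, 0, 0.35], "twist": 0, "hand": 0}, {"translation": [0, 0, 0], "twist": 0, "hand": 0}])

```text
time: 4.15
tool_pos: [0.6057, -0.0378, 0.1525]
tool_rot: [-0.0, 0.993, -0.115, -0.005]
contact_force: [-1.0, 0.3, -2.1]
gripper_width: 0.006
grasp_force: 0.0
```

```bash
cat >> h.py <<'E'
def snap(name,extra=()):
    o=np.zeros((600,720,3),np.uint8)
    t=grab_frame("top")[115:205,150:330];s=grab_frame("scene")[180:245,190:360]
    o[:360]=cv2.resize(t,(720,360),interpolation=cv2.INTER_CUBIC)[:,:,::-1]
    o[362:599,:620]=cv2.resize(s,(620,237),interpolation=cv2.INTER_CUBIC)[:,:,::-1]
    cv2.imwrite(f"pics/{name}.png",o)
E
python3 -c "
from h import *
print(bedpos(),state()['contact_force'],state()['time']);snap('z1')"
```

```text
[13.69393037 -4.85972558 20.4607561 ] [-1.04215517  0.33866856 -2.10557804] 4.15
```

View pics/z1.png

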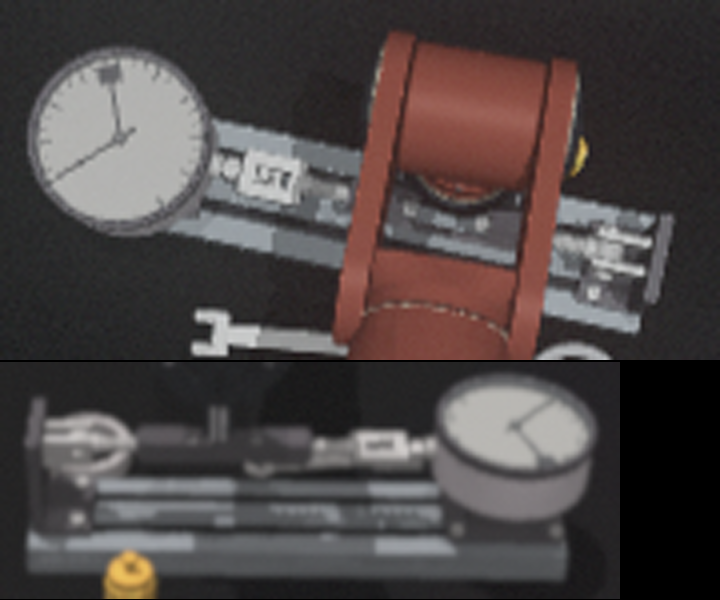

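The fingertips sit at the window's middle, around (217,430) in the scene crop. The pointer and marker haven't moved. Now I'll press down on the far bar.

>>> apply_moves(targets=[{"translation": [0.04, -0.03, 0], "twist": 0, "hand": 0}, {"translation": [0, 0, 0.03], "twist": 0, "hand": 0}, {"translation": [0, 0, 0.03], "twist": 0, "hand": 0}, {"translation": [0, 0, 0.03], "twist": 0, "hand": 0}, {"translation": [0, 0, 0], "twist": 0, "hand": 0}])

```text
time: 4.75
tool_pos: [0.6138, -0.0359, 0.1488]
tool_rot: [-0.0, 0.993, -0.114, -0.0]
contact_force: [0.2, 0.2, -0.0]
gripper_width: 0.001
grasp_force: 0.0
```

```bash
python3 -c "
from h import *
print(bedpos(),state()['contact_force'],state()['time'])"
```

```text
[21.07616213 -1.22982547 16.83052599] [ 0.23667378  0.21213281 -0.02783524] 4.75
```

>>> apply_moves(targets=[{"translation": [-0.02, 0, 0.03], "twist": 0, "hand": 0}, {"translation": [0, 0, 0.03], "twist": 0, "hand": 0}, {"translation": [0, 0, 0.03], "twist": 0, "hand": 0}, {"translation": [0, 0, 0], "twist": 0, "hand": 0}])

```text
time: 5.15
tool_pos: [0.6132, -0.0358, 0.1424]
tool_rot: [0.0, 0.993, -0.114, 0.001]
contact_force: [-1.0, -0.6, 6.4]
gripper_width: 0.002
grasp_force: 3.4
```

```bash
python3 -c "
from h import *
print(bedpos(),state()['contact_force'],state()['time'])"
```

```text
[20.54730047 -1.24114262 10.44694479] [-0.95319675 -0.55329021  6.35477624] 5.15
```

>>> apply_moves(targets=[{"translation": [-0.01, 0, 0.03], "twist": 0, "hand": 0}, {"translation": [0, 0, 0.03], "twist": 0, "hand": 0}, {"translation": [0, 0, 0.03], "twist": 0, "hand": 0}, {"translation": [0, 0, 0.03], "twist": 0, "hand": 0}, {"translation": [0, 0, 0], "twist": 0, "hand": 0}])

```text
time: 5.65
tool_pos: [0.6163, -0.0371, 0.1338]
tool_rot: [0.001, 0.993, -0.114, 0.007]
contact_force: [6.2, -3.7, 9.6]
gripper_width: 0.004
grasp_force: 5.9
```

```bash
python3 -c "
from h import *
print(bedpos(),state()['contact_force'],state()['time'])"
```

```text
[23.80269299 -1.74894198  1.81713517] [ 6.16545389 -3.73757943  9.63028577] 5.65
```

>>> apply_moves(targets=[{"translation": [0, 0, -0.08], "twist": 0, "hand": 0}, {"translation": [0, 0, -0.08], "twist": 0, "hand": 0}, {"translation": [-0.09, 0, 0], "twist": 0, "hand": 0}, {"translation": [0, 0, 0.05], "twist": 0, "hand": 0}, {"translation": [0, 0, 0.03], "twist": 0, "hand": 0}, {"translation": [0, 0, 0], "twist": 0, "hand": 0}])

```text
time: 6.25
tool_pos: [0.6018, -0.0329, 0.138]
tool_rot: [-0.0, 0.993, -0.114, -0.001]
contact_force: [-6.3, 1.9, 13.3]
gripper_width: 0.001
grasp_force: 6.5
```

```bash
python3 -c "
from h import *
print(bedpos(),state()['contact_force'],state()['time']);snap('z2')"
```

```text
[ 8.74397736 -0.97173772  5.97787408] [-6.28279838  1.88473689 13.33647617] 6.25
```

View pics/z2.png

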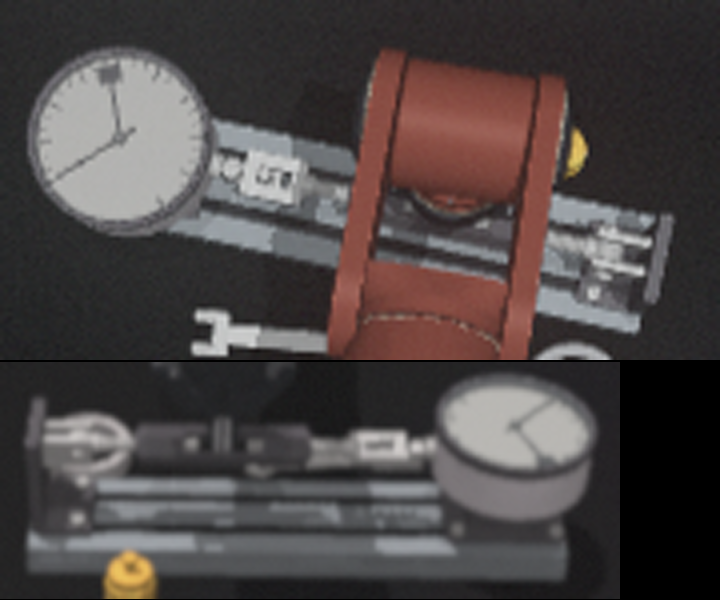

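Fingers at (222,440) in the scene crop press on the far bar. The body has rolled, because the window is now visible, and the pointer is still at zero. I'll keep pressing.

>>> apply_moves(targets=[{"translation": [0.01, 0, 0.03], "twist": 0, "hand": 0}, {"translation": [0.01, 0, 0.03], "twist": 0, "hand": 0}, {"translation": [0.01, 0, 0.03], "twist": 0, "hand": 0}, {"translation": [0, 0, 0], "twist": 0, "hand": 0}])

```text
time: 6.75
tool_pos: [0.6084, -0.0344, 0.1332]
tool_rot: [0.0, 0.993, -0.114, 0.004]
contact_force: [-3.5, 0.0, 21.7]
gripper_width: -0.002
grasp_force: 11.0
```

```bash
python3 -c "
from h import *
print(bedpos(),state()['contact_force'],state()['time'])"
```

```text
[15.54409944 -0.93748695  1.16459638] [-3.47369138  0.03503117 21.71287482] 6.75
```

>>> apply_moves(targets=[{"translation": [0, 0, 0.03], "twist": 0, "hand": 0}, {"translation": [0, 0, 0.03], "twist": 0, "hand": 0}, {"translation": [0, 0, 0], "twist": 0, "hand": 0}])

```text
time: 7.05
tool_pos: [0.6099, -0.0349, 0.1286]
tool_rot: [0.001, 0.993, -0.114, 0.006]
contact_force: [-0.4, -1.1, 22.5]
gripper_width: -0.001
grasp_force: 12.4
```

```bash
python3 -c "
from h import *
print(bedpos(),state()['contact_force'],state()['time']);
grab_frame('scene')
for r in regions_of('scene','buckle_mid')[:1]:
    y,x=np.nonzero(r['pixels']);print(x.min(),x.max(),y.min(),y.max(),len(x))"
```

```text
[17.12361388 -1.07008411 -3.41486572] [-0.38977959 -1.05239195 22.45456574] 7.05
227 274 198 208 272
```

>>> apply_moves(targets=[{"translation": [-0.01, 0, 0.03], "twist": 0, "hand": 0}, {"translation": [-0.01, 0, 0.03], "twist": 0, "hand": 0}, {"translation": [0, 0, 0], "twist": 0, "hand": 0}])

```text
time: 7.45
tool_pos: [0.6099, -0.035, 0.1252]
tool_rot: [0.001, 0.993, -0.114, 0.009]
contact_force: [0.1, -2.0, 29.4]
gripper_width: 0.002
grasp_force: 16.2
```

```bash
python3 -c "
from h import *
print(bedpos(),state()['contact_force'],state()['time']);snap('z3')"
```

```text
[17.12778118 -1.15952344 -6.77354131] [ 0.08174324 -1.95279214 29.41919384] 7.45
```

View pics/z3.png

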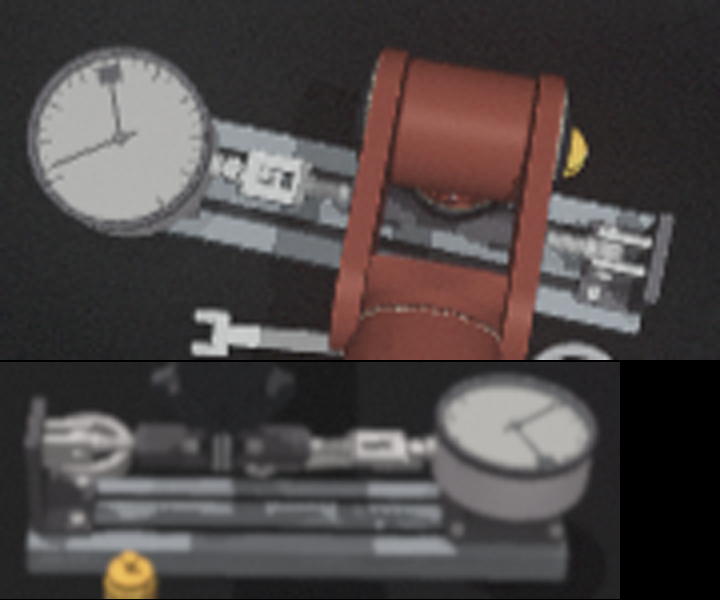

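The pointer has started to move: its tip is at about (52,166) in the crop, up by roughly 0.17 rad, so the slack is gone. I'll write a pointer reader and then go round to the near side for the sideways push.

>>> apply_moves(targets=[{"translation": [0, 0, -0.2], "twist": 0, "hand": 0}, {"translation": [0, 0, -0.25], "twist": 0, "hand": 0}, {"translation": [-0.25, 0, 0], "twist": 0, "hand": 0}, {"translation": [-0.24, 0, 0], "twist": 0, "hand": 0}, {"translation": [0, 0, 0], "twist": 0, "hand": 0}])

```text
time: 8.05
tool_pos: [0.5526, -0.0214, 0.1582]
tool_rot: [-0.0, 0.993, -0.114, -0.002]
contact_force: [-0.2, 0.2, 0.0]
gripper_width: 0.005
grasp_force: 0.0
```

```bash
cat >> h.py <<'E'
def dial():
    g=cv2.cvtColor(grab_frame("top"),cv2.COLOR_RGB2GRAY).astype(np.float32)
    D=atz("top",(180,149),.143);a=np.radians(np.arange(130,-30,-.5));rr=np.linspace(.018,.038,21)
    p=np.array([[proj("top",[D[0]+r*np.cos(t),D[1]+r*np.sin(t),.143]) for r in rr] for t in a]).astype(np.float32)
    pr=cv2.remap(g,p[...,0],p[...,1],cv2.INTER_LINEAR).mean(1);d=np.clip(np.median(pr)-8-pr,0,None)
    out=[]
    for _ in range(3):
        i=d.argmax()
        if d[i]<4: break
        s=slice(max(0,i-16),i+17);out.append((round(float((a[s]*d[s]).sum()/d[s].sum()),3),round(float(d[i])),))
        d[s]=0
    return out
E
python3 -c "
from h import *
print(bedpos(),rel(-32,0,5),state()['contact_force'],state()['time']);print(dial())
g=grab_frame
import plant
im=cv2.imread('pics/top0.png')[:,:,::-1]
import h; h.grab_frame=lambda c:im; print('start',dial())"
```

```text
[-41.73959416  -0.84038709  26.24565963] (array([ 0.098, -0.009,  0.212]), [[0.974, -0.227, -0.004], [-0.227, -0.974, 0.0]]) [-0.18796933  0.16457297  0.04962793] 8.05Traceback (most recent call last):
  File "<string>", line 3, in <module>
    print(bedpos(),rel(-32,0,5),state()['contact_force'],state()['time']);print(dial())
                                                                                ~~~~^^
  File "h.py", line 35, in dial
    p=np.array([[proj("top",[D[0]+r*np.cos(t),D[1]+r*np.sin(t),.143]) for r in rr] for t in a]).astype(np.float32)
                 ~~~~^^^^^^^^^^^^^^^^^^^^^^^^^^^^^^^^^^^^^^^^^^^^^^^^
  File "h.py", line 10, in proj
    C=get_calibration(c);K,P=np.array(C["camera_matrix"]),np.array(C["pose"])
ValueError: time passes only in moves, steps and waits
```

```bash
sed -i 's/^import cv2,numpy as np/import cv2,numpy as np,functools\nget_calibration=functools.lru_cache(get_calibration)/' h.py
python3 -c "
from h import *
import h
print(dial())
im=cv2.imread('pics/top0.png')[:,:,::-1].copy()
h.grab_frame=lambda c:im; print('start',dial());print(rel(-32,0,5)[0])"
```

```text
[(0.209, 36), (2.062, 34)]
start [(2.099, 37), (0.209, 35)]
[ 0.074 -0.01   0.222]
```

>>> apply_moves(targets=[{"translation": [0.04, 0, 0.1], "twist": 0, "hand": 0}, {"translation": [0.04, 0, 0.11], "twist": 0, "hand": 0}, {"translation": [0.03, 0, 0], "twist": 0, "hand": 0}, {"translation": [0, 0, 0], "twist": 0, "hand": 0}])

```text
time: 8.55
tool_pos: [0.5665, -0.025, 0.1381]
tool_rot: [-0.0, 0.993, -0.114, -0.001]
contact_force: [0.5, 0.2, 0.4]
gripper_width: 0.002
grasp_force: 0.0
```

```bash
python3 -c "
from h import *
print(bedpos(),state()['contact_force'],state()['time'])"
```

```text
[-27.40195962  -1.1818236    6.12142163] [0.51661707 0.23343569 0.44778607] 8.55
```

```bash
sed -i 's/arange(130,-30/arange(165,-35/' h.py
python3 -c "
from h import *
import h
print(dial())
for n in ('z1','z2','z3'): pass
im=cv2.imread('pics/top0.png')[:,:,::-1].copy()
h.grab_frame=lambda c:im; print('start',dial())"
```

```text
[(0.209, 36), (2.062, 34)]
start [(2.099, 37), (0.209, 36)]
```

>>> apply_moves(targets=[{"translation": [0.03, 0, 0], "twist": 0, "hand": 0}, {"translation": [0.03, 0, 0], "twist": 0, "hand": 0}, {"translation": [0.03, 0, 0], "twist": 0, "hand": 0}, {"translation": [0, 0, 0], "twist": 0, "hand": 0}])

```text
time: 9.0
tool_pos: [0.5694, -0.0254, 0.139]
tool_rot: [-0.001, 0.993, -0.114, -0.009]
contact_force: [-24.6, 3.9, 15.3]
gripper_width: 0.002
grasp_force: 14.0
```

```bash
python3 -c "
from h import *
print(bedpos(),state()['contact_force'],state()['time'],dial())"
```

```text
[-24.54550394  -0.96837594   6.96771125] [-24.60270084   3.89565562  15.34428524] 9.0 [(0.209, 36), (2.062, 34)]
```

>>> apply_moves(targets=[{"translation": [0.01, 0, -0.03], "twist": 0, "hand": 0}, {"translation": [0.03, 0, -0.03], "twist": 0, "hand": 0}, {"translation": [0.03, 0, -0.02], "twist": 0, "hand": 0}, {"translation": [0, 0, 0], "twist": 0, "hand": 0}])

```text
time: 9.45
tool_pos: [0.5765, -0.0274, 0.1462]
tool_rot: [-0.0, 0.993, -0.114, -0.009]
contact_force: [-19.3, 2.0, 11.3]
gripper_width: 0.0
grasp_force: 10.4
```

```bash
python3 -c "
from h import *
print(bedpos(),state()['contact_force'],state()['time'],dial())"
```

```text
[-17.17973229  -1.33542334  14.18869051] [-19.25964222   1.952308    11.25009668] 9.45 [(0.21, 36), (1.702, 34)]
```

>>> apply_moves(targets=[{"translation": [0.03, 0, -0.02], "twist": 0, "hand": 0}, {"translation": [0.03, 0, -0.01], "twist": 0, "hand": 0}, {"translation": [0.03, 0, 0], "twist": 0, "hand": 0}, {"translation": [0, 0, 0], "twist": 0, "hand": 0}])

```text
time: 9.9
tool_pos: [0.5877, -0.0306, 0.1491]
tool_rot: [0.0, 0.993, -0.114, -0.005]
contact_force: [-10.4, -1.1, 1.6]
gripper_width: -0.001
grasp_force: 4.0
```

```bash
python3 -c "
from h import *
print(bedpos(),state()['contact_force'],state()['time'],dial())"
```

```text
[-5.507726   -1.8553228  17.06766869] [-10.36308212  -1.13176055   1.56466193] 9.9 [(1.2, 36), (0.209, 36)]
```

>>> apply_moves(targets=[{"translation": [-0.09, 0, 0], "twist": 0, "hand": 0}, {"translation": [0, 0, 0.06], "twist": 0, "hand": 0}, {"translation": [0.04, 0, 0], "twist": 0, "hand": 0}, {"translation": [0.04, 0, 0], "twist": 0, "hand": 0}, {"translation": [0.03, 0, 0], "twist": 0, "hand": 0}, {"translation": [0, 0, 0], "twist": 0, "hand": 0}])

```text
time: 10.55
tool_pos: [0.5894, -0.0304, 0.1428]
tool_rot: [-0.0, 0.993, -0.114, -0.006]
contact_force: [-12.2, 1.5, 4.9]
gripper_width: 0.004
grasp_force: 6.0
```

```bash
python3 -c "
from h import *
print(bedpos(),state()['contact_force'],state()['time'],dial())"
```

```text
[-3.91596662 -1.29876913 10.81692494] [-12.16710633   1.49717525   4.8887841 ] 10.55 [(0.868, 36), (0.209, 36)]
```

>>> apply_moves(targets=[{"translation": [0.03, 0, 0], "twist": 0, "hand": 0}, {"translation": [0.02, 0, 0], "twist": 0, "hand": 0}, {"translation": [0, 0, 0], "twist": 0, "hand": 0}])

```text
time: 10.9
tool_pos: [0.5925, -0.0313, 0.1413]
tool_rot: [-0.0, 0.993, -0.114, -0.008]
contact_force: [-16.2, 1.7, 2.4]
gripper_width: -0.001
grasp_force: 6.3
```

```bash
python3 -c "
from h import *
print(bedpos(),state()['contact_force'],state()['time'],dial())"
```

```text
[-0.68909003 -1.50349103  9.27686843] [-16.1529241    1.73140222   2.35391644] 10.9 [(0.662, 39), (0.208, 36)]
```

>>> apply_moves(targets=[{"translation": [0.02, 0, 0], "twist": 0, "hand": 0}, {"translation": [0.02, 0, 0], "twist": 0, "hand": 0}, {"translation": [0, 0, 0], "twist": 0, "hand": 0}])

```text
time: 11.25
tool_pos: [0.6008, -0.0327, 0.1432]
tool_rot: [-0.0, 0.993, -0.114, -0.001]
contact_force: [-0.5, -0.2, 0.0]
gripper_width: -0.002
grasp_force: 0.0
```

```bash
python3 -c "
from h import *
print(bedpos(),state()['contact_force'],state()['time'],dial())"
```

```text
[ 7.67943785 -1.02661071 11.21691395] [-0.45366164 -0.16513086  0.03228039] 11.25 [(0.21, 36), (0.516, 34), (0.358, 4)]
```

>>> apply_moves(targets=[{"translation": [0, 0, -0.12], "twist": 0, "hand": 0}, {"translation": [0.09, 0, 0], "twist": 0, "hand": 0}, {"translation": [0, 0, 0.04], "twist": 0, "hand": 0}, {"translation": [0, 0, 0.03], "twist": 0, "hand": 0}, {"translation": [0, 0, 0.02], "twist": 0, "hand": 0}, {"translation": [0, 0, 0], "twist": 0, "hand": 0}])

```text
time: 11.9
tool_pos: [0.6096, -0.0349, 0.1462]
tool_rot: [-0.0, 0.993, -0.114, -0.001]
contact_force: [0.4, 0.1, -0.2]
gripper_width: 0.001
grasp_force: 0.0
```

```bash
python3 -c "
from h import *
print(bedpos(),state()['contact_force'],state()['time'],dial())"
```

```text
[16.77097786 -1.16513353 14.21063714] [ 0.35186898  0.13412118 -0.21166483] 11.9 [(0.211, 37), (0.516, 34), (0.358, 5)]
```

>>> apply_moves(targets=[{"translation": [0, 0, 0.02], "twist": 0, "hand": 0}, {"translation": [0, 0, 0.02], "twist": 0, "hand": 0}, {"translation": [0, 0, 0.01], "twist": 0, "hand": 0}, {"translation": [0, 0, 0], "twist": 0, "hand": 0}])

```text
time: 12.35
tool_pos: [0.61, -0.035, 0.142]
tool_rot: [-0.0, 0.993, -0.114, -0.0]
contact_force: [-0.4, 0.5, -0.4]
gripper_width: 0.003
grasp_force: 0.0
```

```bash
python3 -c "
from h import *
print(bedpos(),state()['contact_force'],state()['time'],dial())"
```

```text
[17.24298101 -1.16287289 10.03522321] [-0.35644606  0.50422994 -0.39827254] 12.35 [(0.211, 36), (0.516, 34), (0.358, 5)]
```

>>> apply_moves(targets=[{"translation": [0, 0, 0.02], "twist": 0, "hand": 0}, {"translation": [0, 0, 0.02], "twist": 0, "hand": 0}, {"translation": [0, 0, 0], "twist": 0, "hand": 0}])

```text
time: 12.7
tool_pos: [0.6109, -0.0352, 0.1408]
tool_rot: [0.0, 0.993, -0.114, 0.001]
contact_force: [-4.5, -0.3, 8.3]
gripper_width: 0.001
grasp_force: 4.4
```

```bash
python3 -c "
from h import *
print(bedpos(),state()['contact_force'],state()['time'],dial())"
```

```text
[18.1735279  -1.1673219   8.81724846] [-4.51896857 -0.32289312  8.30442216] 12.7 [(0.489, 38), (0.21, 36)]
```

>>> apply_moves(targets=[{"translation": [0, 0, 0.02], "twist": 0, "hand": 0}, {"translation": [0, 0, 0.01], "twist": 0, "hand": 0}, {"translation": [0, 0, 0], "twist": 0, "hand": 0}])

```text
time: 13.05
tool_pos: [0.6119, -0.0356, 0.1393]
tool_rot: [0.0, 0.993, -0.114, 0.002]
contact_force: [-3.1, -0.8, 13.1]
gripper_width: -0.001
grasp_force: 6.0
```

```bash
python3 -c "
from h import *
print(bedpos(),state()['contact_force'],state()['time'],dial())"
```

```text
[19.15085128 -1.27841105  7.32026964] [-3.14647576 -0.81179439 13.09412946] 13.05 [(0.351, 48), (0.177, 38), (0.521, 5)]
```

```bash
cat >> h.py <<'E'
from scipy.optimize import curve_fit
def dial2():
    g=cv2.cvtColor(grab_frame("top"),cv2.COLOR_RGB2GRAY).astype(np.float32)
    D=atz("top",(180,149),.143);a=np.radians(np.arange(50,-25,-.5))
    def prof(r0,r1):
        p=np.array([[proj("top",[D[0]+r*np.cos(t),D[1]+r*np.sin(t),.143]) for r in np.linspace(r0,r1,15)] for t in a]).astype(np.float32)
        pr=cv2.remap(g,p[...,0],p[...,1],cv2.INTER_LINEAR).mean(1);return np.median(pr)-pr
    d=prof(.022,.038)
    f=lambda t,m,h1,h2,w,b:b+h1*np.exp(-((t-.21)/w)**2)+h2*np.exp(-((t-m)/w)**2)
    best=min((curve_fit(f,a,d,[m,40,36,.05,0],maxfev=9000,bounds=([-.3,25,25,.02,-20],[.8,60,60,.15,20])) [0] for m in(.5,.4,.3,.2,.1)),key=lambda q:((f(a,*q)-d)**2).sum())
    return np.round(best,3),np.round(d[::6]).astype(int).tolist(), round(np.abs(f(a,*best)-d).mean(),2)
E
python3 -c "
from h import *
print(dial2())"
```

```text
(array([ 0.384, 45.064, 52.199,  0.089, -0.076]), [-1, -1, 0, 0, 0, 0, 2, 9, 27, 49, 50, 37, 40, 46, 26, 6, 2, -1, -1, 0, 0, 0, 0, 0, 0], np.float64(0.71))
```

>>> apply_moves(targets=[{"translation": [-0.01, 0, 0.02], "twist": 0, "hand": 0}, {"translation": [0, 0, 0], "twist": 0, "hand": 0}])

```text
time: 13.35
tool_pos: [0.6122, -0.0357, 0.1385]
tool_rot: [0.001, 0.993, -0.114, 0.004]
contact_force: [-1.2, -1.1, 14.1]
gripper_width: 0.0
grasp_force: 6.6
```

```bash
python3 -c "
from h import *
print(bedpos(),state()['contact_force'],state()['time'],dial2())"
```

```text
[19.52711694 -1.331613    6.46865463] [-1.23841935 -1.054998   14.05040931] 13.35 (array([ 3.3100e-01,  4.6558e+01,  4.7036e+01,  9.0000e-02, -2.9000e-02]), [0, 0, 0, 0, 0, 0, 0, 2, 8, 25, 50, 59, 57, 49, 26, 6, 2, 0, 0, 0, 0, 0, 0, 0, 0], np.float64(0.45))
```

>>> apply_moves(targets=[{"translation": [-0.02, 0, 0.02], "twist": 0, "hand": 0}, {"translation": [0, 0, 0], "twist": 0, "hand": 0}])

```text
time: 13.6
tool_pos: [0.6122, -0.0357, 0.1381]
tool_rot: [0.001, 0.993, -0.114, 0.007]
contact_force: [2.3, -1.8, 14.1]
gripper_width: 0.0
grasp_force: 7.6
```

```bash
python3 -c "
from h import *
print(bedpos(),state()['contact_force'],state()['time'],dial2())"
```

```text
[19.52203841 -1.37696982  6.07777947] [ 2.25058628 -1.79901049 14.14640681] 13.6 (array([ 0.306, 48.074, 46.585,  0.09 , -0.081]), [0, 0, 0, 0, 0, 0, 0, 1, 5, 17, 41, 65, 71, 56, 27, 6, 2, 0, 0, 0, 0, 0, -1, -1, 0], np.float64(0.47))
```

>>> apply_moves(targets=[{"translation": [0, 0, 0.02], "twist": 0, "hand": 0}, {"translation": [0, 0, 0], "twist": 0, "hand": 0}, {"translation": [0, 0, 0], "twist": 0, "hand": 0}])

```text
time: 13.95
tool_pos: [0.6128, -0.0359, 0.1366]
tool_rot: [0.001, 0.993, -0.114, 0.008]
contact_force: [3.9, -2.5, 16.2]
gripper_width: -0.003
grasp_force: 8.1
```

```bash
python3 -c "
from h import *
print(bedpos(),state()['contact_force'],state()['time'],dial2())"
```

```text
[20.16009572 -1.42691433  4.64154737] [ 3.88810636 -2.50794206 16.17384589] 13.95 (array([ 0.204, 25.   , 30.562,  0.088, -0.082]), [0, 0, 0, 0, 0, 0, 0, 0, 0, 1, 6, 20, 45, 55, 31, 7, 2, 0, 0, 0, 0, 0, -1, -1, 0], np.float64(0.47))
```

>>> apply_moves(targets=[{"translation": [0.02, 0, -0.1], "twist": 0, "hand": 0}, {"translation": [0, 0, -0.4], "twist": 0, "hand": 0}, {"translation": [0, 0, -0.45], "twist": 0, "hand": 0}, {"translation": [-0.3, 0.3, -0.1], "twist": 0, "hand": 0}, {"translation": [-0.3, 0.3, 0], "twist": 0, "hand": 0}, {"translation": [-0.3, 0.3, 0], "twist": 0, "hand": 0}, {"translation": [0, 0, 0], "twist": 0, "hand": 0}])

```text
time: 14.7
tool_pos: [0.4978, -0.1034, 0.2334]
tool_rot: [0.0, 0.993, -0.116, -0.001]
contact_force: [-0.0, 0.3, -0.4]
gripper_width: -0.002
grasp_force: 0.0
```

```bash
python3 -c "
from h import *
print(bedpos(),state()['contact_force'],state()['time'],dial2())
f=grab_frame('top')
a=cv2.resize(f[120:180,150:212],(620,600),interpolation=cv2.INTER_CUBIC);cv2.imwrite('pics/d1.png',a[:,:,::-1])
"
```

```text
[-76.77827459 -93.01180499 101.3728684 ] [-0.03940524  0.25722205 -0.44911932] 14.7 (array([ 0.205, 25.   , 31.345,  0.089,  0.121]), [0, 0, 0, 0, 0, 0, 0, 0, 0, 2, 7, 21, 46, 56, 32, 7, 3, 0, 0, 0, 0, 0, 0, 0, 0], np.float64(0.52))
```

View pics/d1.png

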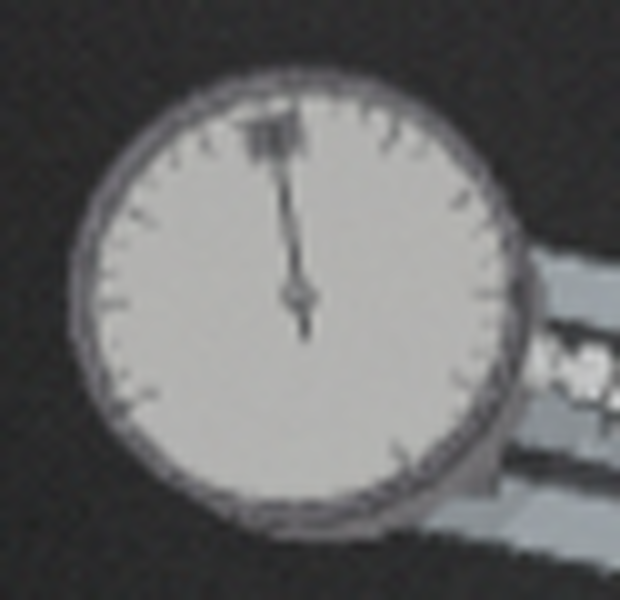

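The pointer lies over the marker's arm and tab, with the tab at about (275,135) and the dial centre at (298,295). The marker hasn't moved from 0.21 rad, and the arm is clear. I'm handing in.

```bash
python3 -c "
from plant import *
print(job_done())"
```

```text
the job is handed in; nothing more can be done
None
```

The gauge pointer now stands over the set marker, within what the top camera can resolve. I came up to it from below without passing it, the marker did not move, and the arm is clear of the bed; the job was handed in at about 15 s.

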